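Set the drilling jig's depth lever to the third click

TASK

Set the hole depth on the grey drilling jig: with your fingertips gently push the orange lever along its slot, away from the red home mark, counting the clicks, and leave it seated in the third notch. Do not grip the lever or let it run on to the fourth click, and leave the other things on the bench where they lie.

Things in the scene. Friction and masses are not known exactly. Their poses are not given: they have to be found in the camera images.
- jig: grey drilling jig bolted to the bench: a box 90 (x) x 270 (y) x 40 (z) mm, origin at the centre of its underside. An aluminium block with five steel drill bushings (28 x 190 mm, top 61 mm above the bench) stands along its far side, at x = +16 to +44 mm.
- slot_mid (a point): middle of the black slot in the jig's top face, 40 mm above the bench, axes as the jig's; the slot runs along y, 102 mm to either side, and a red mark crosses its home end at y = -120 mm. A notched bar hidden below it has four V notches (clicks) 34 mm apart with flats between them.
- lever_top (a point): point 76.5 mm above the bench on the centre line of the orange lever, an upright paddle 26 (jig x) x 24 (jig y) mm, from 40.5 to 88.5 mm above the bench. Its top is a fork: two cheeks 5 mm thick at its two y faces guard a white pin that stands up from this point between them (see plunger).
- lever (a joint): slide of the lever, m: 0 at the home end (lever centre 82.5 mm before slot_mid), growing towards the jig's +y, end stop 0.165. It starts at 0 to 0.015. The hidden bar sits differently in each jig: first notch anywhere from 0.030 to 0.056, third from 0.098 to 0.124, fourth from 0.132. Friction about 2 N; it stays where it is left. More than 20 N of finger force is too much.
- plunger (a joint): spring plunger, a white pin 10 mm wide between the lever's cheeks, m: about 0 (within 1 mm) seated in a notch (pin 4 mm above lever_top), about 0.005 riding on a flat (9 mm above). A notch pulls the lever to its centre from about 6 mm either side, so the lever snaps ahead of the finger as it drops in; pushing it out again takes about 5 to 7 N.
- screwdriver: loose screwdriver with a yellow handle lying on the bench to the robot's right of the jig, along its own x axis; bystander
- marker: loose red marker, 120 mm long (own x), 18 mm thick, lying between the jig and the drill; origin under its middle; bystander
- twig: loose piece of brown branch, 170 mm long (own x), 23 mm thick, lying beyond the jig; origin under its middle; bystander
- drill: dark green cordless drill lying on its side to the robot's left of the jig, fixed, up to 63 mm high; origin under its motor; its bit points along its own -x; bystander

How it is judged:
At the end, for the whole second after the job is handed in: The lever rests in the third notch: lever slide between 0.094 and 0.128 m with the plunger dropped in (below 0.0015 m), which only the third notch allows, and not moving (value of joint lever between 0.094 and 0.128 m and value of joint plunger below 0.0015 m and velocity of joint lever between -0.005 and 0.005 m/s); the robot touches nothing.
It fails at once if the lever was run on to the fourth notch (slide past 0.131 m) (value of joint lever above 0.131 m).
It fails at once if the lever was gripped or shoved hard (over 20 N) (contact force between the fingers and lever above 20 N).
It fails at once if a loose bystander was moved more than 15 mm or lifted (distance of any of screwdriver, marker, twig from where it was at the start of the episode above 0.015 m).
It fails at once if the drill was knocked (contact force between anything else and drill above 5 N).
It also fails if it takes over 67 s, if anything falls off the work surface, if the arm or the gripper's body presses on something with over 40 N, if the wrist force passes 120 N, or if a joint passes its speed limit or range.

ROBOT

A 6-joint arm with a two-finger parallel gripper is mounted at the origin on the work surface. World frame = base frame: x ahead of the robot, y to its left, z up, the work surface at z = 0. Lengths are in m, angles in rad, forces in N, time in s.
With the tool pointing down it reaches from about 0.3 to 0.875 m from the base axis. Payload 6.4 kg.
Tool frame: the origin (TCP) lies midway between the tips of the shut fingers; the grasp point (between the pads) lies 19 mm behind it (ctrl.pinch_z is the distance from the TCP to the grasp point, in m); z points along the fingers, y is the line along which they close (so a half turn about z gives the same grasp; the last joint's range is limited). The gripper opens to 85 mm and grips with 20 to 120 N. Pads are 22 mm wide; open, the fingers measure 114 mm over their backs; the gripper's body (76 mm by 85 mm) begins 54 mm behind the grasp point. The pads swing forward as they close: fully open they stand 13 mm farther back than shut.
Start: joints at [0.958, 0.181, 1.607, -0, 1.354, -0.206], TCP at [0.228, 0.528, 0.231] pointing down, gripper open.
Joint ranges: [-2.99, 2.99], [-0.89, 2.07], [0.3, 2.58], [-1.14, 4.28], [0, 2.63], [-3.12, 3.12]. Speed limits (rad/s): [2.57, 2.57, 3.01, 3.14, 3.14, 3.14].

INTERFACE

Orientations are given as a unit quaternion [w, x, y, z].
In Python, from bench import ctrl gives the robot as it stands.
- The arm moves only by the tool apply_moves, never from a script. Its argument "moves" is a list of rows, each an object with "jaw": the opening, from 0 (shut) to 1 (fully open); "offset": the shift along the tool's x, y, z in mm, a list of three; "rot": the turn, a rotation vector about the tool's x, y, z in degrees, a list of three. In form: [{"jaw": jaw, "offset": [dx, dy, dz], "rot": [ax, ay, az]}, ...]. A call has exactly 5 rows; each row shifts and turns the commanded pose from where the row before left it, along the tool's axes as they then stand; what a row does not reach is not made up. A row lasts 1/8 s, in which the tool goes at most 62.5 mm and 10.7 degrees, less where a joint would pass 70% of its speed; a pose out of reach is approached as far as the arm can. A call is refused whole if a number of a shift passes 62.5 or a number of a turn 10.7, either way. A call with a gripper value outside its range is refused whole. The fingers move at their own pace and stop on an object; the grip force is fixed at half the most. Time passes only in rows, so rows that do not move let the fingers close, or fill a call up. It gives the time, the measured TCP pose, the force, the opening and the grip force at its end, in the units of the state.
- ctrl.get_obs(): the state, without advancing time (a new reading comes with each control period).
- ctrl.camera(name): name is "scene" or "top" or "wrist"; returns (picture, depth): 480x640x3 uint8, red, green, blue; 480x640 float32, m along the optical axis (not along the pixel's ray), 0 where there is no reading.
- ctrl.camera_params(name): a dict with "K" (3x3 intrinsics, pixels), "cam_to_world" (4x4, takes a point from camera to world coordinates); the wrist camera has in their place "mount" (4x4, takes a point from camera to tool coordinates, whose origin is the TCP and whose axes are the flange's). Camera axes: x right, y down, z forward; pixel columns grow to the right and rows downward; lengths in m; the calibration is good to about 2 mm. A picture is of the moment at which its call begins: read the wrist's pose just before it. camera_params takes no time and is no camera call.
- ctrl.hand_in(): hands the job in; it is judged then, once.
Trained networks look in the newest picture that a camera, given by its name, has taken for a name from the list of things; names that differ only in an ending like _2 or _b are one class to them, and where a whole thing is asked for, a point or a joint stands for the part that bears it (a point fixed in the world has none). Each returns a list of dicts, best first, with "score" (0 to 1); they miss things now and then, are a little off and sometimes report something else, mostly with a low value. They report only what shows in the picture. A call takes as long as a camera call.
- ctrl.outline_of(camera, target): "region" (480x640 bool, what is visible of it) and "position" ([column, row] in pixels, amid what is visible of it).
The state is a dict: "time_s": time; "q": joint angles; "dq": joint speeds; "joint_efforts": joint torques, N m; "eef_pos": TCP position; "eef_rot": TCP orientation; "wrist_force": force on the tool from outside, world axes, zero at the start; "torque": the same for the moment, N m; "opening": opening from 0.0 (shut) to 1.0 (fully open); "grasp_force": force on a finger pad.
Only numpy, scipy, OpenCV 4.12 (cv2) and the standard library are available. Lean on these libraries where they do the work, as an engineer would, in place of code of your own. Each camera call takes 0.05 s, during which the arm holds its last target. There are 200 camera calls.

## Working session

There is one attempt and no reset: what is moved stays moved. The work goes in short steps, Python scripts to look and compute and a tool call to move; the robot and the scene stay as the last step left them, time stands still between calls to the robot, and variables do not carry over. Pictures are saved under pics/ and viewed, at most 10 in all, crops included, and the job is handed in when it is done.

Besides the shell and the picture viewer there is one more tool, called after "Call:" as name([rows], argument=value, ...), one row to a line, values as JSON. apply_moves: Moves the arm, as the interface text tells. Its arguments: {"type":"object","properties":{"moves":{"type":"array"}},"required":["moves"]}

```bash
mkdir -p pics; cat > h.py <<'E'
import numpy as np, cv2
from bench import ctrl
def snap(n,fn=None):
    p,d=ctrl.camera(n)
    if fn: cv2.imwrite(fn,p[...,::-1])
    return p,d
def world(n,d,mask):
    P=ctrl.camera_params(n);K=np.array(P['K']);T=np.array(P['cam_to_world'])
    v,u=np.nonzero(mask&(d>0));z=d[v,u]
    c=np.stack([(u-K[0,2])*z/K[0,0],(v-K[1,2])*z/K[1,1],z,np.ones_like(z)])
    return (T@c)[:3].T
E
python3 - <<'E'
from h import *
o=ctrl.get_obs();print({k:np.round(v,3) for k,v in o.items()})
for n in ['scene','top']:
    p,d=snap(n,f'pics/{n}0.png')
    print(n,np.round(ctrl.camera_params(n)['cam_to_world'],3).tolist(),np.round(ctrl.camera_params(n)['K'],1).tolist())
    for t in ['jig','lever','plunger','lever_top','slot_mid','drill','marker']:
        for r in ctrl.outline_of(n,t)[:2]:
            w=world(n,d,r['region'])
            print(t,round(r['score'],2),np.round(r['position']),r['region'].sum(), np.round(np.percentile(w,[2,50,98],axis=0),3).tolist() if len(w) else '')
E
```

```text
{'time_s': np.float64(0.0), 'q': array([ 0.958,  0.182,  1.608,  0.   ,  1.354, -0.206]), 'dq': array([-0.001, -0.002,  0.   ,  0.001,  0.   , -0.001]), 'joint_efforts': array([-0.0000e+00, -4.4487e+01, -3.5134e+01, -0.0000e+00,  9.0000e-03,
       -0.0000e+00]), 'eef_pos': array([0.227, 0.528, 0.23 ]), 'eef_rot': array([-0.   ,  0.202,  0.979, -0.001]), 'wrist_force': array([-0.461, -0.578,  0.504]), 'torque': array([-0.026,  0.029, -0.004]), 'grasp_force': np.float64(0.0), 'opening': np.float64(1.002)}
scene [[0.768, 0.517, -0.378, 1.118], [0.64, -0.63, 0.44, -0.522], [-0.01, -0.58, -0.815, 1.07], [0.0, 0.0, 0.0, 1.0]] [[476.2, 0.0, 322.1], [0.0, 476.2, 238.3], [0.0, 0.0, 1.0]]
jig 0.77 [304. 240.] 3230 [[0.517, -0.112, 0.001], [0.607, -0.001, 0.04], [0.674, 0.143, 0.081]]
lever 0.76 [290. 247.] 242 [[0.587, -0.064, 0.039], [0.608, -0.053, 0.069], [0.619, -0.022, 0.09]]
lever_top 0.71 [421. 144.] 2314 [[0.469, 0.404, 0.004], [0.65, 0.448, 0.048], [0.708, 0.604, 0.064]]
lever_top 0.62 [289. 246.] 239 [[0.584, -0.065, 0.039], [0.608, -0.054, 0.067], [0.62, -0.029, 0.089]]
drill 0.59 
[... 253 characters left out ...]
0, -0.209, -0.978, 1.097], [0.0, 0.0, 0.0, 1.0]] [[481.3, 0.0, 323.8], [0.0, 481.3, 240.3], [0.0, 0.0, 1.0]]
jig 0.85 [327. 274.] 5184 [[0.512, -0.1, 0.015], [0.586, 0.024, 0.041], [0.661, 0.146, 0.077]]
lever 0.48 [358. 272.] 264 [[0.583, -0.064, 0.039], [0.596, -0.044, 0.075], [0.614, -0.026, 0.091]]
lever_top 0.84 [360. 272.] 258 [[0.583, -0.063, 0.039], [0.597, -0.043, 0.075], [0.614, -0.027, 0.091]]
slot_mid 0.83 [330. 275.] 5126 [[0.51, -0.1, 0.02], [0.586, 0.026, 0.041], [0.659, 0.145, 0.077]]
drill 0.69 [133. 232.] 4492 [[0.518, 0.407, 0.023], [0.641, 0.473, 0.055], [0.699, 0.608, 0.065]]
marker 0.76 [206. 269.] 374 [[0.524, 0.288, 0.008], [0.581, 0.302, 0.015], [0.635, 0.317, 0.02]]
```

```bash
python3 - <<'E'
from h import *
a=cv2.imread('pics/top0.png');b=cv2.imread('pics/scene0.png')
a=cv2.resize(a[200:350,250:410],(640,600),interpolation=cv2.INTER_CUBIC);cv2.imwrite('pics/topc.png',a)
# jig pose from top-face plane
for n in ['top','scene']:
    p,d=snap(n)
    m=ctrl.outline_of(n,'jig')[0]['region']; l=ctrl.outline_of(n,'lever')[0]['region']
    m=cv2.dilate(m.astype(np.uint8),np.ones((9,9)))>0
    w=world(n,d,m); s=w[(abs(w[:,2]-.04)<.006)]
    print(n,len(s),cv2.minAreaRect((s[:,:2]*1000).astype(np.float32)))
    bk=w[(w[:,2]>.055)&(w[:,2]<.066)]
    print('block',cv2.minAreaRect((bk[:,:2]*1000).astype(np.float32)))
    w=world(n,d,cv2.dilate(l.astype(np.uint8),np.ones((3,3)))>0);t=w[w[:,2]>.082];print('lever top',len(t),np.round(np.median(t,0),4),np.round((t.min(0)+t.max(0))/2,4),np.round(np.ptp(t,0),3))
    hsv=cv2.cvtColor(p,cv2.COLOR_RGB2HSV); r=((hsv[...,0]<5)|(hsv[...,0]>174))&(hsv[...,1]>120)&m&~l
    w=world(n,d,r);w=w[w[:,2]>.035]; print('red',len(w),np.round(np.median(w,0),4) if len(w) else '')
E
```

```text
top 3654 ((588.1845092773438, 23.81707763671875), (90.5267105102539, 270.0044250488281), 22.64759635925293)
block ((595.4519653320312, 26.81708526611328), (72.31733703613281, 189.3344268798828), 22.587512969970703)
lever top 81 [ 0.6    -0.0467  0.0869] [ 0.6005 -0.0458  0.0871] [0.03  0.029 0.009]
red 185 [ 0.6209 -0.0933  0.0406]
scene 1877 ((590.5525512695312, 21.485198974609375), (91.10672760009766, 272.766357421875), 22.47711181640625)
block ((600.2584838867188, 25.81877899169922), (71.34567260742188, 191.56048583984375), 21.284074783325195)
lever top 58 [ 0.6034 -0.0474  0.0865] [ 0.6036 -0.0459  0.087 ] [0.031 0.032 0.01 ]
red 132 [ 0.6214 -0.0946  0.0406]
```

View pics/top0.png

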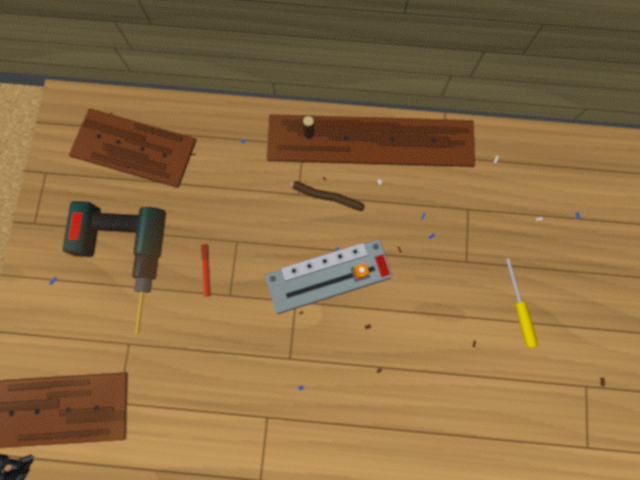

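View pics/topc.png

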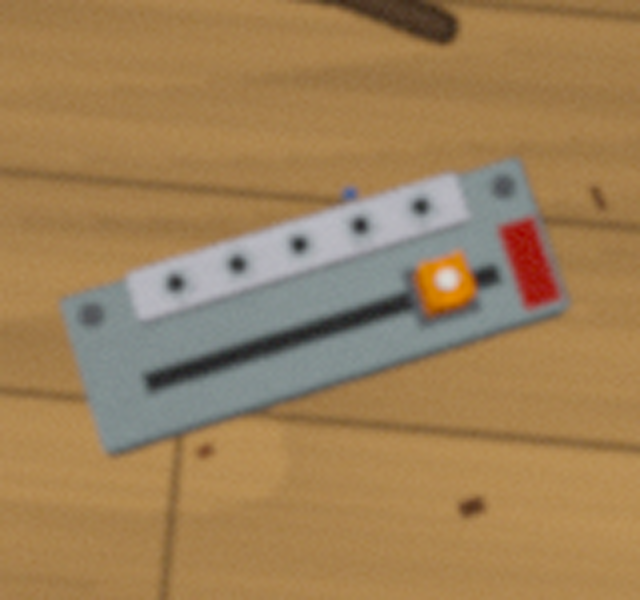

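The top view shows the lever at about (360, 270), the red mark at (382, 265) and the slot running left along the jig. The jig yaw is about 22.6°, and the way to the lever is clear. Next I'll check the wrist camera mount and plan the approach.

```bash
cat >> h.py <<'E'
from scipy.spatial.transform import Rotation as Ro
th=np.radians(22.6);JX=np.array([np.cos(th),np.sin(th),0]);JY=np.array([-np.sin(th),np.cos(th),0])
J0=np.array([.589,.023,0]); M=J0-.0147*JX   # slot mid
def tool():
    o=ctrl.get_obs();q=o['eef_rot'];return o,Ro.from_quat([q[1],q[2],q[3],q[0]]),np.array(o['eef_pos'])
def jig(p): d=np.array(p)-M; return np.array([d@JX,d@JY,d[2]])*1000
def goto(R,p):
    o,r,e=tool(); print('tool-frame offset mm',np.round(r.inv().apply(p-e)*1000,1),'rotvec deg (tool)',np.round((r.inv()*R).as_rotvec(degrees=True),2))
E
python3 - <<'E'
from h import *
print(np.round(ctrl.camera_params('wrist')['mount'],3),np.round(ctrl.camera_params('wrist')['K'],1))
o,r,e=tool();print(r.as_matrix().round(3),jig(e), jig([.602,-.046,.087]))
for y,x in ((JY,-JX),(-JY,JX),(JX,JY),(-JX,-JY)):
    R=Ro.from_matrix(np.stack([-x if np.cross(x,y)[2]>0 else x,y,[0,0,-1]],1)); print(np.linalg.det(R.as_matrix()))
    x=R.as_matrix()[:,0]; print('x in jig',x@JX,x@JY); goto(R,M+JY*-.115+[0,0,.12])
E
```

```text
[[ 0.001 -0.963 -0.269  0.069]
 [ 1.     0.001 -0.001 -0.001]
 [ 0.001 -0.269  0.963 -0.144]
 [ 0.     0.     0.     1.   ]] [[342.    0.  314. ]
 [  0.  342.  234.9]
 [  0.    0.    1. ]]
[[-0.918  0.396  0.   ]
 [ 0.396  0.918  0.   ]
 [-0.     0.    -1.   ]] [-124.93313707  605.25354385  231.31094888] [  0.18535556 -68.69734418  87.        ]
0.9999999999999998
x in jig -0.9999999999999999 5.551115123125783e-17
tool-frame offset mm [-604.2 -411.4  111.3] rotvec deg (tool) [  0.     0.   -45.91]
0.9999999999999998
x in jig 0.9999999999999999 -5.551115123125783e-17
tool-frame offset mm [-604.2 -411.4  111.3] rotvec deg (tool) [  0.    -0.   134.09]
1.0
x in jig -5.551115123125783e-17 1.0
tool-frame offset mm [-604.2 -411.4  111.3] rotvec deg (tool) [ 0.   -0.   44.09]
1.0
x in jig 5.551115123125783e-17 -1.0
tool-frame offset mm [-604.2 -411.4  111.3] rotvec deg (tool) [   0.      0.   -135.91]
```

Call:
apply_moves([
  {"jaw": 0,"offset": [-40,-27,0],"rot": [0,0,0]},
  {"jaw": 0,"offset": [-40,-27,0],"rot": [0,0,0]},
  {"jaw": 0,"offset": [-40,-27,0],"rot": [0,0,0]},
  {"jaw": 0,"offset": [-40,-27,0],"rot": [0,0,0]},
  {"jaw": 0,"offset": [-40,-27,0],"rot": [0,0,0]},
])

```text
time_s: 1.72
eef_pos: [0.3585, 0.3237, 0.2315]
eef_rot: [0.0, 0.202, 0.979, 0.0]
wrist_force: [1.0, 0.3, -0.2]
opening: -0.004
grasp_force: 0.0
```

Call:
apply_moves([
  {"jaw": 0,"offset": [-40,-27,0],"rot": [0,0,0]},
  {"jaw": 0,"offset": [-40,-27,0],"rot": [0,0,0]},
  {"jaw": 0,"offset": [-40,-27,0],"rot": [0,0,0]},
  {"jaw": 0,"offset": [-40,-27,0],"rot": [0,0,0]},
  {"jaw": 0,"offset": [-40,-27,0],"rot": [0,0,0]},
])

```text
time_s: 2.35
eef_pos: [0.4888, 0.1204, 0.2315]
eef_rot: [0.0, 0.202, 0.979, 0.0]
wrist_force: [0.7, -0.2, -0.3]
opening: 0.0
grasp_force: 0.0
```

Call:
apply_moves([
  {"jaw": 0,"offset": [-40,-27,0],"rot": [0,0,0]},
  {"jaw": 0,"offset": [-40,-27,0],"rot": [0,0,0]},
  {"jaw": 0,"offset": [-40,-27,0],"rot": [0,0,0]},
  {"jaw": 0,"offset": [-40,-27,0],"rot": [0,0,0]},
  {"jaw": 0,"offset": [-40,-27,0],"rot": [0,0,0]},
])

```text
time_s: 2.98
eef_pos: [0.6191, -0.0827, 0.2313]
eef_rot: [0.0, 0.202, 0.979, 0.0]
wrist_force: [0.4, -0.2, 0.8]
opening: 0.0
grasp_force: 0.0
```

Call:
apply_moves([
  {"jaw": 0,"offset": [0,0,0],"rot": [0,0,8.8]},
  {"jaw": 0,"offset": [0,0,0],"rot": [0,0,8.8]},
  {"jaw": 0,"offset": [0,0,0],"rot": [0,0,8.8]},
  {"jaw": 0,"offset": [0,0,0],"rot": [0,0,8.8]},
  {"jaw": 0,"offset": [0,0,0],"rot": [0,0,8.9]},
])

```text
time_s: 3.6
eef_pos: [0.6183, -0.0813, 0.2312]
eef_rot: [-0.0, 0.557, 0.83, -0.0]
wrist_force: [0.0, -0.1, -0.0]
opening: -0.007
grasp_force: 0.0
```

```bash
cat >> h.py <<'E'
def lever(fn=None):
    """lever & pin in jig coords (mm, from slot_mid) via wrist camera"""
    o,r,e=tool(); p,d=snap('wrist',fn); P=ctrl.camera_params('wrist');K=np.array(P['K'])
    T=np.eye(4);T[:3,:3]=r.as_matrix();T[:3,3]=e;T=T@np.array(P['mount'])
    hsv=cv2.cvtColor(p,cv2.COLOR_RGB2HSV)
    org=(hsv[...,0]>5)&(hsv[...,0]<22)&(hsv[...,1]>150)&(hsv[...,2]>120)
    z=np.where(d>0,d,np.nan);v,u=np.mgrid[:480,:640]
    c=np.stack([(u-K[0,2])*z/K[0,0],(v-K[1,2])*z/K[1,1],z],-1)@T[:3,:3].T+T[:3,3]-M
    j=np.stack([c@JX,c@JY,c[...,2]],-1)*1000
    near=(abs(j[...,0])<20)&(j[...,2]>34)&(j[...,2]<100)&(abs(j[...,1])<120)
    t=j[org&near&(j[...,2]>78)]
    print('t',round(float(o['time_s']),2),'tcp jig',jig(e).round(1),'F jig',np.round([o['wrist_force']@JX,o['wrist_force']@JY,o['wrist_force'][2]],1))
    if len(t)>20:
        a,b=np.percentile(t,[1,99],axis=0);print('lever top n',len(t),'x',a[0].round(1),b[0].round(1),'y',a[1].round(1),b[1].round(1),'z',np.median(t[:,2]).round(1),'slide~',((a[1]+b[1])/2+82.5).round(1))
        cy=(a[1]+b[1])/2;cx=(a[0]+b[0])/2
        w=near&(hsv[...,1]<70)&(hsv[...,2]>150)&(abs(j[...,1]-cy)<8)&(abs(j[...,0]-cx)<10)&(j[...,2]>70)
        if w.sum()>5: print('pin n',w.sum(),'z',np.percentile(j[w][:,2],[50,90]).round(1),'xy',np.median(j[w],0)[:2].round(1))
    return p,d
E
python3 - <<'E'
from h import *
lever('pics/w1.png'); R=Ro.from_matrix(np.stack([JY,JX,[0,0,-1]],1)); goto(R,M+JY*-.115+[0,0,.12])
E
```

```text
t 3.6 tcp jig [   1.7 -107.5  231.2] F jig [-0.  -0.1 -0. ]
lever top n 483 x -14.2 10.5 y -79.4 -56.1 z 88.7 slide~ 14.7
pin n 114 z [86.9 87.8] xy [ -1.9 -68. ]
tool-frame offset mm [ -7.5  -1.6 111.2] rotvec deg (tool) [-0.01 -0.01 -0.64]
```

View pics/w1.png

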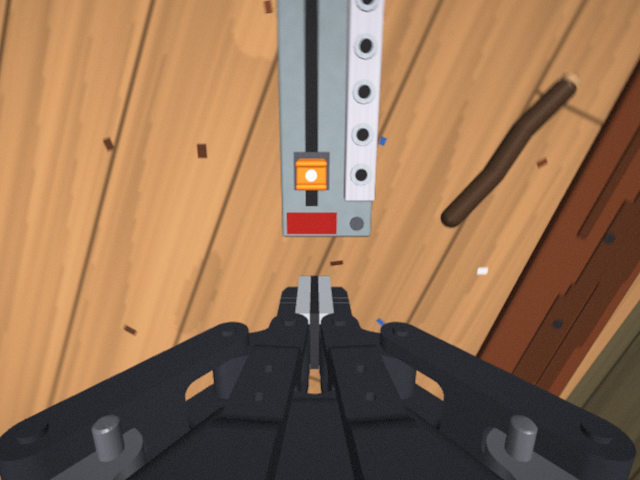

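The wrist view shows the lever at (311, 174), with the white pin centred and the shut fingertips at (314, 280), in line behind it beyond the red mark. I'll descend behind the lever.

Call:
apply_moves([
  {"jaw": 0,"offset": [-7,-3,33],"rot": [0,0,-0.6]},
  {"jaw": 0,"offset": [0,0,33],"rot": [0,0,0]},
  {"jaw": 0,"offset": [0,0,33],"rot": [0,0,0]},
  {"jaw": 0,"offset": [0,0,33],"rot": [0,0,0]},
  {"jaw": 0,"offset": [0,0,34],"rot": [0,0,0]},
])

```text
time_s: 4.28
eef_pos: [0.6184, -0.0889, 0.0644]
eef_rot: [0.0, 0.549, 0.836, 0.0]
wrist_force: [-0.4, -0.1, 0.1]
opening: -0.003
grasp_force: 0.0
```

Call:
apply_moves([
  {"jaw": 0,"offset": [5,0,0],"rot": [0,0,0]},
  {"jaw": 0,"offset": [4,0,0],"rot": [0,0,0]},
  {"jaw": 0,"offset": [4,0,0],"rot": [0,0,0]},
  {"jaw": 0,"offset": [2,0,0],"rot": [0,0,0]},
  {"jaw": 0,"offset": [0,0,0],"rot": [0,0,0]},
])

```text
time_s: 4.9
eef_pos: [0.6127, -0.075, 0.0661]
eef_rot: [0.001, 0.55, 0.835, 0.0]
wrist_force: [0.7, 0.8, -0.6]
opening: -0.0
grasp_force: 0.0
```

```bash
python3 - <<'E'
from h import *
lever('pics/w2.png')
E
```

```text
t 4.9 tcp jig [ -1.1 -99.6  66.1] F jig [ 1.   0.5 -0.6]
lever top n 2732 x -14.5 9.8 y -79.1 -55.9 z 88.5 slide~ 15.0
pin n 597 z [86.8 87.6] xy [ -2.3 -67.1]
```

View pics/w2.png

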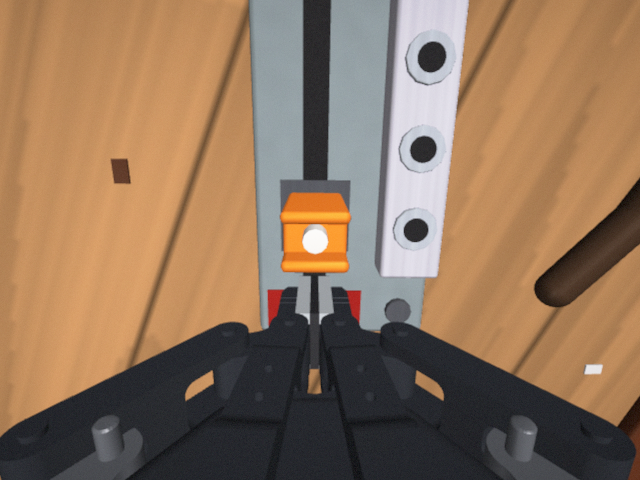

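The fork, the pin at (315, 240) and the fingertips at (314, 290) are lined up, with about 8 mm between fingers and lever. I'll advance to contact slowly.

Call:
apply_moves([
  {"jaw": 0,"offset": [4,0,0],"rot": [0,0,0]},
  {"jaw": 0,"offset": [3,0,0],"rot": [0,0,0]},
  {"jaw": 0,"offset": [3,0,0],"rot": [0,0,0]},
  {"jaw": 0,"offset": [3,0,0],"rot": [0,0,0]},
  {"jaw": 0,"offset": [2,0,0],"rot": [0,0,0]},
])

```text
time_s: 5.58
eef_pos: [0.6064, -0.0614, 0.0652]
eef_rot: [0.0, 0.551, 0.835, -0.0]
wrist_force: [1.2, -2.4, -1.4]
opening: -0.0
grasp_force: 1.3
```

```bash
python3 -c "
from h import *
lever()"
```

```text
t 5.58 tcp jig [ -1.7 -84.6  65.2] F jig [ 0.2 -2.7 -1.4]
lever top n 2812 x -14.5 9.7 y -72.6 -49.0 z 88.2 slide~ 21.7
pin n 586 z [86.7 87.6] xy [ -2.4 -60.2]
```

Call:
apply_moves([
  {"jaw": 0,"offset": [1,0,0],"rot": [0,0,0]},
  {"jaw": 0,"offset": [1,0,0],"rot": [0,0,0]},
  {"jaw": 0,"offset": [1,0,0],"rot": [0,0,0]},
  {"jaw": 0,"offset": [1,0,0],"rot": [0,0,0]},
  {"jaw": 0,"offset": [1,0,0],"rot": [0,0,0]},
])

```text
time_s: 6.25
eef_pos: [0.6044, -0.0566, 0.0652]
eef_rot: [-0.0, 0.551, 0.835, 0.0]
wrist_force: [1.5, -2.3, -1.9]
opening: 0.004
grasp_force: 1.2
```

```bash
python3 -c "
from h import *
lever()"
```

```text
t 6.25 tcp jig [ -1.7 -79.4  65.2] F jig [ 0.5 -2.7 -1.9]
lever top n 2832 x -14.5 9.7 y -67.5 -43.8 z 88.3 slide~ 26.9
pin n 585 z [86.7 87.5] xy [ -2.4 -55. ]
```

Call:
apply_moves([
  {"jaw": 0,"offset": [1,0,0],"rot": [0,0,0]},
  {"jaw": 0,"offset": [1,0,0],"rot": [0,0,0]},
  {"jaw": 0,"offset": [1,0,0],"rot": [0,0,0]},
  {"jaw": 0,"offset": [1,0,0],"rot": [0,0,0]},
  {"jaw": 0,"offset": [1,0,0],"rot": [0,0,0]},
])

```text
time_s: 6.92
eef_pos: [0.6024, -0.052, 0.0653]
eef_rot: [0.0, 0.551, 0.835, -0.0]
wrist_force: [1.0, -2.1, -2.0]
opening: 0.0
grasp_force: 1.3
```

```bash
python3 -c "
from h import *
lever()"
```

```text
t 6.92 tcp jig [ -1.7 -74.4  65.3] F jig [ 0.1 -2.4 -2. ]
lever top n 2802 x -14.6 9.7 y -62.4 -38.9 z 88.3 slide~ 31.8
pin n 587 z [86.7 87.6] xy [ -2.4 -49.9]
```

Call:
apply_moves([
  {"jaw": 0,"offset": [1,0,0],"rot": [0,0,0]},
  {"jaw": 0,"offset": [1,0,0],"rot": [0,0,0]},
  {"jaw": 0,"offset": [1,0,0],"rot": [0,0,0]},
  {"jaw": 0,"offset": [1,0,0],"rot": [0,0,0]},
  {"jaw": 0,"offset": [1,0,0],"rot": [0,0,0]},
])

```text
time_s: 7.6
eef_pos: [0.6005, -0.0474, 0.0653]
eef_rot: [0.0, 0.551, 0.835, 0.0]
wrist_force: [1.7, -1.9, -1.8]
opening: 0.001
grasp_force: 1.1
```

```bash
python3 -c "
from h import *
lever()"
```

```text
t 7.6 tcp jig [ -1.7 -69.4  65.3] F jig [ 0.9 -2.4 -1.8]
lever top n 2857 x -14.6 9.7 y -57.5 -33.9 z 88.3 slide~ 36.8
pin n 582 z [86.7 87.6] xy [ -2.4 -45. ]
```

Call:
apply_moves([
  {"jaw": 0,"offset": [1,0,0],"rot": [0,0,0]},
  {"jaw": 0,"offset": [1,0,0],"rot": [0,0,0]},
  {"jaw": 0,"offset": [1,0,0],"rot": [0,0,0]},
  {"jaw": 0,"offset": [1,0,0],"rot": [0,0,0]},
  {"jaw": 0,"offset": [1,0,0],"rot": [0,0,0]},
])

```text
time_s: 8.28
eef_pos: [0.5986, -0.0428, 0.0653]
eef_rot: [0.0, 0.551, 0.835, 0.0]
wrist_force: [1.3, -1.4, -2.4]
opening: -0.003
grasp_force: 1.2
```

```bash
python3 -c "
from h import *
lever()"
```

```text
t 8.28 tcp jig [ -1.8 -64.5  65.3] F jig [ 0.6 -1.8 -2.4]
lever top n 2826 x -14.6 9.7 y -52.4 -28.9 z 88.3 slide~ 41.8
pin n 580 z [86.6 87.5] xy [ -2.4 -40.1]
```

Call:
apply_moves([
  {"jaw": 0,"offset": [1,0,0],"rot": [0,0,0]},
  {"jaw": 0,"offset": [1,0,0],"rot": [0,0,0]},
  {"jaw": 0,"offset": [1,0,0],"rot": [0,0,0]},
  {"jaw": 0,"offset": [1,0,0],"rot": [0,0,0]},
  {"jaw": 0,"offset": [1,0,0],"rot": [0,0,0]},
])

```text
time_s: 8.95
eef_pos: [0.5966, -0.0383, 0.0653]
eef_rot: [0.0, 0.551, 0.835, 0.0]
wrist_force: [2.3, -1.6, -1.3]
opening: -0.003
grasp_force: 1.2
```

```bash
python3 -c "
from h import *
lever()"
```

```text
t 8.95 tcp jig [ -1.8 -59.5  65.3] F jig [ 1.5 -2.3 -1.3]
lever top n 2818 x -14.6 9.7 y -47.5 -23.9 z 88.3 slide~ 46.8
pin n 581 z [86.7 87.5] xy [ -2.5 -35.1]
```

Call:
apply_moves([
  {"jaw": 0,"offset": [1,0,0],"rot": [0,0,0]},
  {"jaw": 0,"offset": [1,0,0],"rot": [0,0,0]},
  {"jaw": 0,"offset": [1,0,0],"rot": [0,0,0]},
  {"jaw": 0,"offset": [0,0,0],"rot": [0,0,0]},
  {"jaw": 0,"offset": [0,0,0],"rot": [0,0,0]},
])

```text
time_s: 9.62
eef_pos: [0.5949, -0.0353, 0.0651]
eef_rot: [-0.0, 0.55, 0.835, -0.0]
wrist_force: [0.2, -0.2, -0.1]
opening: 0.003
grasp_force: 0.0
```

```bash
python3 -c "
from h import *
lever()"
```

```text
t 9.62 tcp jig [ -2.2 -56.1  65.1] F jig [ 0.1 -0.3 -0.1]
lever top n 2827 x -14.6 9.7 y -44.0 -20.4 z 88.3 slide~ 50.3
pin n 573 z [86.2 87.1] xy [ -2.5 -31.8]
```

Call:
apply_moves([
  {"jaw": 0,"offset": [1,0,0],"rot": [0,0,0]},
  {"jaw": 0,"offset": [1,0,0],"rot": [0,0,0]},
  {"jaw": 0,"offset": [1,0,0],"rot": [0,0,0]},
  {"jaw": 0,"offset": [0,0,0],"rot": [0,0,0]},
  {"jaw": 0,"offset": [0,0,0],"rot": [0,0,0]},
])

```text
time_s: 10.3
eef_pos: [0.5942, -0.0328, 0.0653]
eef_rot: [-0.0, 0.55, 0.835, -0.0]
wrist_force: [-0.5, 1.6, -0.6]
opening: 0.0
grasp_force: 0.0
```

```bash
python3 -c "
from h import *
lever()"
```

```text
t 10.3 tcp jig [ -1.9 -53.5  65.3] F jig [ 0.1  1.7 -0.6]
lever top n 2818 x -14.6 9.6 y -37.6 -14.2 z 88.3 slide~ 56.6
pin n 468 z [81.1 81.9] xy [ -2.6 -26. ]
```

First click: the pin dropped from 87 to 81 mm and the lever jumped ahead to a slide of about 56.6 mm. The second notch should be near 90.6 and the third near 124.6 in my measure.

Call:
apply_moves([
  {"jaw": 0,"offset": [2,0,0],"rot": [0,0,0]},
  {"jaw": 0,"offset": [2,0,0],"rot": [0,0,0]},
  {"jaw": 0,"offset": [2,0,0],"rot": [0,0,0]},
  {"jaw": 0,"offset": [2,0,0],"rot": [0,0,0]},
  {"jaw": 0,"offset": [1,0,0],"rot": [0,0,0]},
])

```text
time_s: 10.98
eef_pos: [0.5912, -0.0257, 0.0654]
eef_rot: [0.001, 0.551, 0.835, -0.0]
wrist_force: [1.1, -4.3, -2.0]
opening: -0.003
grasp_force: 2.6
```

```bash
python3 -c "
from h import *
lever()"
```

```text
t 10.97 tcp jig [ -2.  -45.8  65.4] F jig [-0.7 -4.4 -2. ]
lever top n 2821 x -14.6 9.7 y -34.0 -10.3 z 88.2 slide~ 60.3
pin n 540 z [85.  85.8] xy [ -2.6 -21.8]
```

Call:
apply_moves([
  {"jaw": 0,"offset": [2,0,0],"rot": [0,0,0]},
  {"jaw": 0,"offset": [2,0,0],"rot": [0,0,0]},
  {"jaw": 0,"offset": [2,0,0],"rot": [0,0,0]},
  {"jaw": 0,"offset": [2,0,0],"rot": [0,0,0]},
  {"jaw": 0,"offset": [2,0,0],"rot": [0,0,0]},
])

```text
time_s: 11.65
eef_pos: [0.5867, -0.015, 0.0653]
eef_rot: [0.0, 0.55, 0.835, 0.0]
wrist_force: [0.5, -2.3, -1.3]
opening: 0.003
grasp_force: 1.3
```

```bash
python3 -c "
from h import *
lever()"
```

```text
t 11.65 tcp jig [ -2.1 -34.2  65.3] F jig [-0.5 -2.3 -1.3]
lever top n 2815 x -14.6 9.6 y -22.2 1.3 z 88.3 slide~ 72.1
pin n 586 z [86.6 87.6] xy [-2.4 -9.8]
```

Call:
apply_moves([
  {"jaw": 0,"offset": [2,0,0],"rot": [0,0,0]},
  {"jaw": 0,"offset": [2,0,0],"rot": [0,0,0]},
  {"jaw": 0,"offset": [2,0,0],"rot": [0,0,0]},
  {"jaw": 0,"offset": [2,0,0],"rot": [0,0,0]},
  {"jaw": 0,"offset": [1,0,0],"rot": [0,0,0]},
])

```text
time_s: 12.32
eef_pos: [0.5832, -0.0069, 0.0653]
eef_rot: [0.0, 0.551, 0.835, 0.0]
wrist_force: [1.8, -1.1, -0.5]
opening: -0.001
grasp_force: 1.2
```

```bash
python3 -c "
from h import *
lever()"
```

```text
t 12.32 tcp jig [ -2.1 -25.4  65.3] F jig [ 1.2 -1.7 -0.5]
lever top n 2849 x -14.6 9.6 y -13.4 10.2 z 88.2 slide~ 80.9
pin n 581 z [86.7 87.5] xy [-2.5 -1. ]
```

Call:
apply_moves([
  {"jaw": 0,"offset": [1,0,0],"rot": [0,0,0]},
  {"jaw": 0,"offset": [1,0,0],"rot": [0,0,0]},
  {"jaw": 0,"offset": [1,0,0],"rot": [0,0,0]},
  {"jaw": 0,"offset": [1,0,0],"rot": [0,0,0]},
  {"jaw": 0,"offset": [1,0,0],"rot": [0,0,0]},
])

```text
time_s: 13.0
eef_pos: [0.5808, -0.0022, 0.0651]
eef_rot: [-0.0, 0.55, 0.835, -0.0]
wrist_force: [-1.0, 0.3, 0.2]
opening: -0.002
grasp_force: 0.0
```

```bash
python3 -c "
from h import *
lever()"
```

```text
t 13.0 tcp jig [ -2.6 -20.1  65.1] F jig [-0.8  0.6  0.2]
lever top n 2852 x -14.7 9.7 y -8.0 15.6 z 88.3 slide~ 86.3
pin n 552 z [85.3 86.2] xy [-2.5  4.2]
```

Call:
apply_moves([
  {"jaw": 0,"offset": [1,0,0],"rot": [0,0,0]},
  {"jaw": 0,"offset": [0,0,0],"rot": [0,0,0]},
  {"jaw": 0,"offset": [0,0,0],"rot": [0,0,0]},
  {"jaw": 0,"offset": [0,0,0],"rot": [0,0,0]},
  {"jaw": 0,"offset": [0,0,0],"rot": [0,0,0]},
])

```text
time_s: 13.68
eef_pos: [0.5808, -0.0016, 0.0653]
eef_rot: [-0.0, 0.551, 0.835, 0.0]
wrist_force: [0.1, -0.6, 0.3]
opening: -0.004
grasp_force: 0.0
```

```bash
python3 -c "
from h import *
lever()"
```

```text
t 13.68 tcp jig [ -2.3 -19.5  65.3] F jig [-0.2 -0.6  0.3]
lever top n 2829 x -14.6 9.6 y -3.5 19.8 z 88.3 slide~ 90.7
pin n 471 z [81.  81.9] xy [-2.6  7.9]
```

Second click: seated at about 90.7 mm. The third should be near 124.7, with the snap starting near 118.5, so I'll push to about 113 first.

Call:
apply_moves([
  {"jaw": 0,"offset": [2,0,0],"rot": [0,0,0]},
  {"jaw": 0,"offset": [2,0,0],"rot": [0,0,0]},
  {"jaw": 0,"offset": [2,0,0],"rot": [0,0,0]},
  {"jaw": 0,"offset": [2,0,0],"rot": [0,0,0]},
  {"jaw": 0,"offset": [2,0,0],"rot": [0,0,0]},
])

```text
time_s: 14.35
eef_pos: [0.5774, 0.0065, 0.0654]
eef_rot: [0.001, 0.551, 0.835, -0.0]
wrist_force: [1.1, -4.6, -2.2]
opening: -0.003
grasp_force: 2.3
```

Call:
apply_moves([
  {"jaw": 0,"offset": [2,0,0],"rot": [0,0,0]},
  {"jaw": 0,"offset": [2,0,0],"rot": [0,0,0]},
  {"jaw": 0,"offset": [2,0,0],"rot": [0,0,0]},
  {"jaw": 0,"offset": [2,0,0],"rot": [0,0,0]},
  {"jaw": 0,"offset": [2,0,0],"rot": [0,0,0]},
])

```text
time_s: 14.98
eef_pos: [0.5729, 0.0171, 0.0653]
eef_rot: [0.0, 0.55, 0.835, 0.0]
wrist_force: [1.9, -2.3, -0.9]
opening: -0.002
grasp_force: 1.3
```

```bash
python3 -c "
from h import *
lever()"
```

```text
t 14.97 tcp jig [-2.4  0.7 65.3] F jig [ 0.9 -2.8 -0.9]
lever top n 2814 x -14.7 9.6 y 12.6 36.3 z 88.3 slide~ 107.0
pin n 584 z [86.7 87.6] xy [-2.4 25.1]
```

Call:
apply_moves([
  {"jaw": 0,"offset": [2,0,0],"rot": [0,0,0]},
  {"jaw": 0,"offset": [2,0,0],"rot": [0,0,0]},
  {"jaw": 0,"offset": [2,0,0],"rot": [0,0,0]},
  {"jaw": 0,"offset": [0,0,0],"rot": [0,0,0]},
  {"jaw": 0,"offset": [0,0,0],"rot": [0,0,0]},
])

```text
time_s: 15.65
eef_pos: [0.5704, 0.0226, 0.0653]
eef_rot: [-0.0, 0.55, 0.835, 0.0]
wrist_force: [-0.2, -0.9, -0.3]
opening: 0.0
grasp_force: 0.2
```

```bash
python3 -c "
from h import *
lever()"
```

```text
t 15.65 tcp jig [-2.6  6.8 65.3] F jig [-0.5 -0.8 -0.3]
lever top n 2797 x -14.7 9.7 y 18.9 42.4 z 88.3 slide~ 113.1
pin n 583 z [86.7 87.6] xy [-2.5 31.4]
```

Call:
apply_moves([
  {"jaw": 0,"offset": [1,0,0],"rot": [0,0,0]},
  {"jaw": 0,"offset": [1,0,0],"rot": [0,0,0]},
  {"jaw": 0,"offset": [1,0,0],"rot": [0,0,0]},
  {"jaw": 0,"offset": [1,0,0],"rot": [0,0,0]},
  {"jaw": 0,"offset": [0,0,0],"rot": [0,0,0]},
])

```text
time_s: 16.32
eef_pos: [0.5688, 0.0263, 0.0653]
eef_rot: [-0.0, 0.55, 0.835, 0.0]
wrist_force: [0.3, -0.1, -0.2]
opening: 0.001
grasp_force: 0.4
```

```bash
python3 -c "
from h import *
lever()"
```

```text
t 16.32 tcp jig [-2.7 10.8 65.3] F jig [ 0.2 -0.2 -0.2]
lever top n 2804 x -14.8 9.6 y 22.9 46.4 z 88.3 slide~ 117.2
pin n 577 z [86.5 87.3] xy [-2.6 35.3]
```

Call:
apply_moves([
  {"jaw": 0,"offset": [1,0,0],"rot": [0,0,0]},
  {"jaw": 0,"offset": [1,0,0],"rot": [0,0,0]},
  {"jaw": 0,"offset": [0,0,0],"rot": [0,0,0]},
  {"jaw": 0,"offset": [0,0,0],"rot": [0,0,0]},
  {"jaw": 0,"offset": [0,0,0],"rot": [0,0,0]},
])

```text
time_s: 17.0
eef_pos: [0.5681, 0.028, 0.0652]
eef_rot: [-0.0, 0.551, 0.835, 0.0]
wrist_force: [1.1, 0.4, 0.1]
opening: -0.002
grasp_force: 0.0
```

```bash
python3 -c "
from h import *
lever()"
```

```text
t 17.0 tcp jig [-2.7 12.6 65.2] F jig [ 1.1 -0.1  0.1]
lever top n 2799 x -14.7 9.6 y 24.9 48.6 z 88.3 slide~ 119.3
pin n 567 z [85.8 86.6] xy [-2.6 37.3]
```

Call:
apply_moves([
  {"jaw": 0,"offset": [1,0,0],"rot": [0,0,0]},
  {"jaw": 0,"offset": [0,0,0],"rot": [0,0,0]},
  {"jaw": 0,"offset": [0,0,0],"rot": [0,0,0]},
  {"jaw": 0,"offset": [0,0,0],"rot": [0,0,0]},
  {"jaw": 0,"offset": [0,0,0],"rot": [0,0,0]},
])

```text
time_s: 17.68
eef_pos: [0.5678, 0.0288, 0.0653]
eef_rot: [0.0, 0.551, 0.835, 0.0]
wrist_force: [0.6, 0.2, -0.4]
opening: -0.001
grasp_force: 0.0
```

```bash
python3 -c "
from h import *
lever()"
```

```text
t 17.68 tcp jig [-2.7 13.5 65.3] F jig [ 0.6 -0.1 -0.4]
lever top n 2815 x -14.7 9.6 y 25.0 49.3 z 88.3 slide~ 119.7
pin n 550 z [85.5 86.3] xy [-2.6 37.9]
```

Call:
apply_moves([
  {"jaw": 0,"offset": [1,0,0],"rot": [0,0,0]},
  {"jaw": 0,"offset": [0,0,0],"rot": [0,0,0]},
  {"jaw": 0,"offset": [0,0,0],"rot": [0,0,0]},
  {"jaw": 0,"offset": [0,0,0],"rot": [0,0,0]},
  {"jaw": 0,"offset": [0,0,0],"rot": [0,0,0]},
])

```text
time_s: 18.35
eef_pos: [0.5674, 0.0297, 0.0653]
eef_rot: [-0.0, 0.551, 0.835, -0.0]
wrist_force: [-0.8, 1.1, -0.7]
opening: -0.0
grasp_force: 0.0
```

```bash
python3 -c "
from h import *
lever()"
```

```text
t 18.35 tcp jig [-2.7 14.5 65.3] F jig [-0.3  1.3 -0.7]
lever top n 2841 x -14.7 9.5 y 30.5 53.9 z 88.3 slide~ 124.7
pin n 475 z [81.1 81.9] xy [-2.6 42.1]
```

Third click: the lever snapped to about 124.7 mm and the pin is down at 81 mm. I'll back off and lift clear.

Call:
apply_moves([
  {"jaw": 0,"offset": [-6,0,0],"rot": [0,0,0]},
  {"jaw": 0,"offset": [-10,0,0],"rot": [0,0,0]},
  {"jaw": 0,"offset": [-14,0,-10],"rot": [0,0,0]},
  {"jaw": 0,"offset": [0,0,-40],"rot": [0,0,0]},
  {"jaw": 0,"offset": [0,0,-40],"rot": [0,0,0]},
])

```text
time_s: 19.02
eef_pos: [0.5795, 0.0009, 0.1568]
eef_rot: [-0.0, 0.551, 0.834, -0.0]
wrist_force: [0.9, -0.1, -0.3]
opening: -0.002
grasp_force: 0.0
```

Call:
apply_moves([
  {"jaw": 0,"offset": [0,0,0],"rot": [0,0,0]},
  {"jaw": 0,"offset": [0,0,0],"rot": [0,0,0]},
  {"jaw": 0,"offset": [0,0,0],"rot": [0,0,0]},
  {"jaw": 0,"offset": [0,0,0],"rot": [0,0,0]},
  {"jaw": 0,"offset": [0,0,0],"rot": [0,0,0]},
])

```text
time_s: 19.65
eef_pos: [0.5789, 0.0022, 0.1546]
eef_rot: [-0.001, 0.551, 0.835, -0.0]
wrist_force: [0.1, 1.3, 0.1]
opening: 0.001
grasp_force: 0.0
```

```bash
python3 -c "
from h import *
lever('pics/w3.png')"
```

```text
t 19.65 tcp jig [ -2.6 -15.3 154.6] F jig [0.6 1.2 0.1]
lever top n 879 x -14.7 9.8 y 29.7 53.2 z 88.8 slide~ 124.0
pin n 195 z [81.1 82. ] xy [-2.7 41.7]
```

View pics/w3.png

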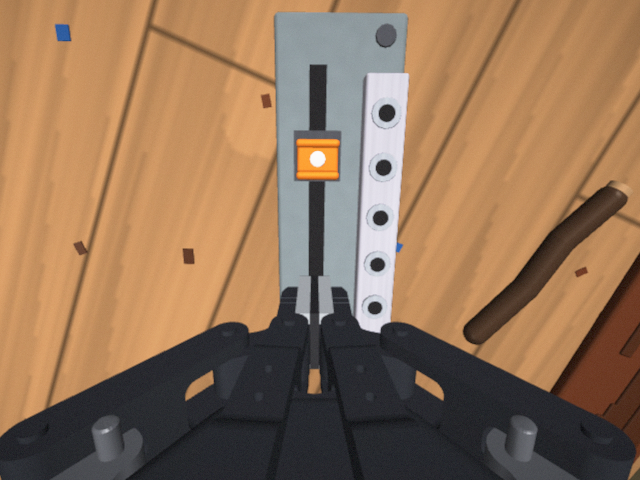

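The lever sits at (318, 159) with the pin down. The fingers are well clear of it and the twig has not been disturbed, so I'll hand in.

```bash
python3 -c "
from bench import ctrl
print(ctrl.hand_in())"
```

```text
the job is handed in; nothing more can be done
None
```

I pushed the lever through three counted clicks and handed the job in with it in the third notch: pin dropped, slide about 124 mm by camera, and the arm clear of everything.

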